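Knock the stop peg down, flip the kickstand and hold the frame upright

ROBOT

A 7-joint arm with a two-finger parallel gripper is mounted at the origin on the work surface. World frame = base frame: x ahead of the robot, y to its left, z up, the work surface at z = 0. Lengths are in m, angles in rad, forces in N, time in s.
With the tool pointing down it reaches from about 0.35 to 0.775 m from the base axis. Payload 3.1 kg.
Tool frame: the origin (TCP) lies at the very end of the fingers, on their centre line; the grasp point (between the pads) lies 19 mm behind it; z points along the fingers, y is the line along which they close (so a half turn about z gives the same grasp; the last joint's range is limited). The gripper opens to 85 mm and grips with 20 to 120 N. Pads are 22 mm wide; open, the fingers measure 114 mm over their backs; the gripper's body (76 mm by 85 mm) begins 54 mm behind the grasp point. The pads swing forward as they close: fully open they stand 13 mm farther back than shut.
Start: joints at [1.076, 0.311, 0.014, 1.512, -0.004, 1.319, -0.027], TCP at [0.241, -0.495, 0.231] pointing down, gripper open.
Joint ranges: [-2.7, 2.7], [-0.3, 1.91], [-1.27, 1.3], [0.12, 2.57], [-1.44, 4.58], [0.2, 2.03], [-3.05, 3.05]. Speed limits (rad/s): [2.79, 2.79, 3.14, 3.14, 3.14, 3.14, 3.14].

INTERFACE

Orientations are given as a unit quaternion [x, y, z, w].
In Python, from rig import r, imaging, status gives the robot as it stands (r), with the cameras (imaging) and the readings (status).
- The arm moves only by the shell command python3 jog.py 'ROWS'. ROWS is a JSON object with one list for each field, all of the same length, 1 to 5, a row being the entries at one place: aperture (the opening from 0.0 (shut) to 1.0 (fully open)), x, y, z (the shift in m), turn (a turn about the tool's z in rad); each row shifts and turns the commanded pose from where the row before left it, along the tool's axes as they then stand; what a row does not reach is not made up. A row lasts 1/12 s, in which the tool goes at most 0.0417 m and 0.125 rad, less where a joint would pass 70% of its speed; a pose out of reach is approached as far as the arm can. The fingers move at their own pace and stop on an object; the grip force is fixed at half the most. Time passes only in rows, so rows that do not move let the fingers close. It prints the time, the measured TCP pose, the force, the opening and the grip force at its end. Input that does not fit is refused with a message, and nothing moves.
- status.get_state(): the state, without advancing time (a new reading comes with each control period).
- imaging.capture(name): name is "scene" or "top" or "wrist"; returns the picture (400x640x3 uint8, red, green, blue); there is no depth.
- imaging.get_calibration(name): a dict with "fx", "fy", "cx", "cy" (pixels), "k1" (the pictures are not rectified: a ray, as slopes to the right and down, at radius r is drawn at 1 + k1 r^2 times it, then the intrinsics apply), "xyz" and "orientation" of the camera in the world. Camera axes: x right, y down, z forward; pixel columns grow to the right and rows downward; lengths in m; the calibration is good to about 2 mm. A picture is of the moment at which its call begins: read the wrist's pose just before it. get_calibration takes no time and is no camera call; for the wrist camera it gives the pose at the moment of the call.
- r.sign_off(): hands the job in; it is judged then, once.
The state is a dict: "t": time; "qpos": joint angles; "joint_vel": joint speeds; "joint_torque": joint torques, N m; "position": TCP position; "ee_rot": TCP orientation; "ft_force": force on the tool from outside, world axes, zero at the start; "ft_torque": the same for the moment, N m; "grip_width": opening from 0.0 (shut) to 1.0 (fully open); "gripper_force": force on a finger pad.
Only numpy, scipy, OpenCV 4.12 (cv2) and the standard library are available. Lean on these libraries where they do the work, as an engineer would, in place of code of your own. Each camera call takes 0.05 s, during which the arm holds its last target. There are 200 camera calls.

TASK

With the mallet, knock the orange stop peg beside the leaning wooden frame fully down, then set the mallet back on the bench clear of the blue jig. Next flip the frame's kickstand over the top and all the way down, and only then raise the frame until it stands upright and finish while still holding it there with the gripper, because it tips back when let go. Do not press the peg with the fingers and leave the other things on the bench where they are.

Things in the scene. Friction and masses are not known exactly. Their poses are not given: they have to be found in the camera images.
- jig: blue steel base plate, 90 (x) by 330 (y) by 12 mm, fixed to the bench, carrying the hinged wooden frame. Origin: centre of its underside, on the bench. x points level to the side the frame leans to (away from the robot), y along the frame's width, z up. A steel sleeve (26 mm across, top 75 mm over the bench) guides the peg. The kickstand falls to the -x side, reaching 120 mm out at y 0
- hinge_line (a point): middle of the frame's hinge line, which runs along the jig's y axis, 20 mm straight above the jig's origin
- frame (a joint): lean of the frame about the hinge line, rad: 0 upright (-0.02 stop), 0.40 leaning back, top towards jig +x, on its stop (start). A sprung hinge drives it back to 0.40 when let go; upright takes about 3 N at the top. Brown fibreboard panel 180 wide (jig y), 230 high from the hinge line, 16 mm thick, centred on the hinge line; window 90 wide from 140 to 195 mm, so the top rail is 35 mm high
- frame_top (a point): middle of the frame's top edge, 230 mm along the frame from the hinge line; the panel is 16 mm thick here. Its z axis points up along the frame and leans with it, its x axis is the panel's normal
- kickstand (a joint): angle of the kickstand from the frame, rad: 0 stowed up along the -x face (start near 0), 2.44 fully down (stop). It swings up and over to jig -x under gravity alone: at the frame's start lean it is vertical at 0.40, falls down by itself beyond that and back before. Aluminium rod 12 mm thick in the middle of the frame's width; hub pin 115 mm above the hinge line, 24 mm out from mid-panel
- kickstand_foot (a point): centre of the kickstand's black rubber foot (ball 18 mm across), 150 mm from the hub pin; when stowed it sticks up 35 mm above the frame's top edge
- peg (a joint): how far the orange stop peg is pressed down, m: 0 standing up (start), 0.026 fully down. Stiff and sprung: takes about 9 to 12 N (more for a fast blow), and stays where it is left
- peg_top (a point): centre of the peg's flat top, 12 mm across, 105 mm over the bench when up and 79 mm when down; in the jig's frame at x -1.5, y -130 mm
- mallet: mallet standing on one striking face of its black cylindrical head (38 mm across, 75 mm high), 0.3 kg, wooden handle level. Origin: centre of the lower face. z up along the head, the handle sticks out along -x from x -16 to -151 mm, 20 wide (y), 24 high, its middle 37.5 mm above the lower face; the centre of mass lies about 8 mm from the head axis towards the handle
- driver: aluminium power screwdriver lying on its side, 210 long (x), 36 mm thick; a bystander to leave alone. Origin on the bench
- bracket_a: zinc U bracket 50 by 34 by 25 mm on the bench, bystander
- bracket_b: zinc U bracket 50 by 34 by 25 mm on the bench, bystander
- batten: pale wooden batten 240 by 30 by 22 mm on the bench, bystander
- glue: yellow glue bottle, 56 mm across, 130 mm high, bystander
- lug (a point): end of a steel lug (6 mm thick, 14 high) that sticks 57 mm out of the frame's -y edge, 75 mm above the hinge line, and leans with it. While the peg is up the lug strikes it at a lean of about 0.1 rad, so that the frame cannot stand upright; it passes over the lowered peg

How it is judged:
On the way, in this order (a step that is already met when the one before it is completed fails the run):
1. the peg is fully down while the mallet is held (value of joint peg above 0.022 m and contact force between the fingers and mallet above 1 N), for 0.1 s.
2. the mallet is set down on the bench, clear of the jig, and released (height (world z) of mallet below 0.03 m and contact force between the fingers and mallet below 0.5 N and linear speed of mallet below 0.05 m/s and contact force between mallet and jig below 0.3 N), for 0.2 s.
3. the kickstand is fully down, with the frame not yet raised (value of joint kickstand above 2.3 rad and value of joint frame above 0.15 rad), for 0.2 s.
4. the frame is upright and held (value of joint frame below 0.06 rad and contact force between the fingers and frame above 1 N), for 0.3 s.
At the end, for the whole second after the job is handed in: The gripper's fingers still hold the frame (over 1 N of contact) still and within 0.06 rad of upright, the kickstand is down (above 2.3 rad) and not itself held, the peg is down by more than 22 mm, and the mallet rests on the bench, untouched and not touching the jig (all of step 4 and velocity of joint frame between -0.05 and 0.05 rad/s and value of joint kickstand above 2.3 rad and contact force between the fingers and kickstand below 0.5 N and value of joint peg above 0.022 m and height (world z) of mallet below 0.03 m and linear speed of mallet below 0.02 m/s and contact force between the arm and mallet below 0.5 N and contact force between each of mallet, driver and jig below 0.3 N); the arm keeps its last pose, push and grip.
It fails at once if the fingers press the peg (contact force between the fingers and peg above 1 N).
It fails at once if another thing on the bench is moved by more than 30 mm (distance of any of driver, bracket_a, bracket_b, batten, glue from where it was at the start of the episode above 0.03 m).
It also fails if it takes over 72 s, if anything falls off the work surface, if the arm or the gripper's body presses on something with over 40 N, if the wrist force passes 120 N, or if a joint passes its speed limit or range.

## Working session

There is one attempt and no reset: what is moved stays moved. The work goes in short steps, Python scripts to look and compute and a shell command to move; the robot and the scene stay as the last step left them, time stands still between calls to the robot, and variables do not carry over. Pictures are saved under pics/ and viewed, at most 10 in all, crops included, and the job is handed in when it is done.

```bash
ls; mkdir -p pics
python3 - <<'E'
from rig import r, imaging, status
import cv2
for n in ("scene","top"):
    im=imaging.capture(n); cv2.imwrite(f"pics/{n}0.png",im[:,:,::-1]); print(n,imaging.get_calibration(n))
print(imaging.get_calibration("wrist")); print(status.get_state())
E
```

```text
jog.py
pics
rig.py
scene {'fx': 412.1377930216643, 'fy': 412.1377930216643, 'cx': 314.34266420593747, 'cy': 195.09146967015968, 'k1': 0.026638028678598536, 'xyz': array([ 1.09871337, -0.83833761,  0.85434754]), 'orientation': array([ 0.85015127,  0.22035026, -0.13455371, -0.4588942 ])}
top {'fx': 427.8630571516335, 'fy': 427.8630571516335, 'cx': 321.7503586325453, 'cy': 203.33018204230632, 'k1': -0.09512091570661095, 'xyz': array([0.40399147, 0.01733782, 1.3649632 ]), 'orientation': array([-0.70429912,  0.70620987, -0.04563428,  0.05610595])}
{'fx': 333.73422944250575, 'fy': 333.73422944250575, 'cx': 317.17257183075174, 'cy': 197.87942377596906, 'k1': -0.051677727534546025, 'xyz': array([ 0.30454594, -0.46206464,  0.37377201]), 'orientation': array([ 0.83946007, -0.52465868, -0.0762889 ,  0.1192479 ])}
{'t': 0.1, 'qpos': array([ 1.07630662,  0.31169248,  0.01395661,  1.51288075, -0.00438344,
        1.31920315, -0.02720348]), 'joint_vel': array([-0.00034338, -0.00077193,  0.00020688, -0.00263179, -0.00055145,
        0.00055259,  0.00051698]), 'joint_torque': array([ 2.63947495e-04, -3.80856371e+01,  1.46614127e-01, -2.31241536e+01,
        1.24243187e-02,  8.14439583e-03, -1.59446280e-06]), 'position': array([ 0.24035263, -0.4939818 ,  0.23031038]), 'ee_rot': array([ 9.74468834e-01,  2.24520226e-01, -2.87974502e-04, -1.03739192e-03]), 'ft_force': array([ 0.47454653,  0.36450699, -0.47481275]), 'ft_torque': array([ 0.02206859, -0.02768809,  0.01864291]), 'gripper_force': 0.0, 'grip_width': 0.9988158696468102}
```

View pics/scene0.png

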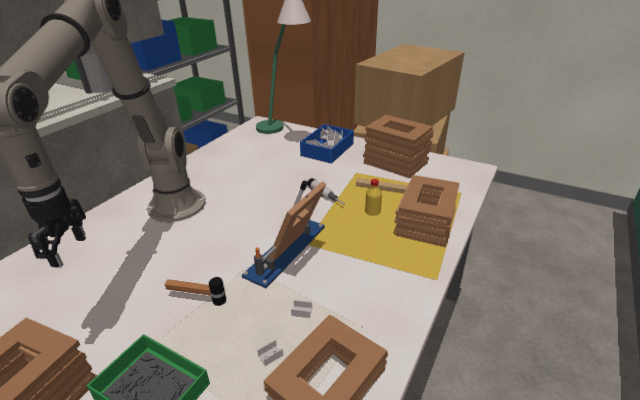

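View pics/top0.png

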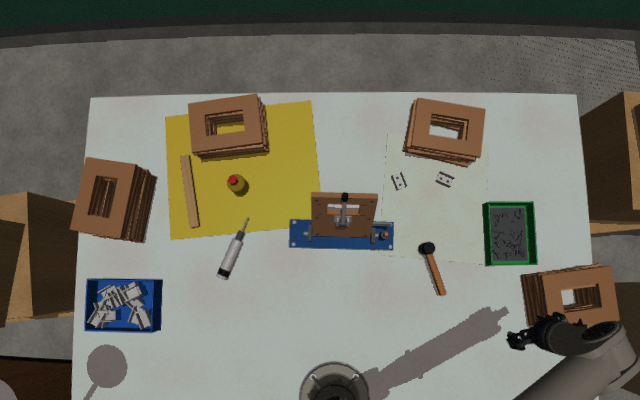

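Scene view: mallet head at about (218,291) with the handle going left to (168,286), jig at (285,250) with the orange peg at (257,255), frame leaning right. Top view: jig (289–394, 234), peg (385,235), mallet head (427,248) with handle end (440,293), kickstand foot (345,197).

```bash
cat > h.py <<'E'
import numpy as np, cv2
from scipy.spatial.transform import Rotation as R
def K(c): return np.array([[c["fx"],0,c["cx"]],[0,c["fy"],c["cy"]],[0,0,1]]),np.array([c["k1"],0,0,0,0.])
def ray(c,uv):
    k,d=K(c); p=cv2.undistortPoints(np.array(uv,float).reshape(-1,1,2),k,d)[:,0]
    return R.from_quat(c["orientation"]).apply(np.c_[p,np.ones(len(p))])
def plane(c,uv,z):
    v=ray(c,uv); return c["xyz"]+v*((z-c["xyz"][2])/v[:,2])[:,None]
def proj(c,P):
    k,d=K(c); q=R.from_quat(c["orientation"]).inv(); return cv2.projectPoints(q.apply(np.atleast_2d(P)-c["xyz"]),np.zeros(3),np.zeros(3),k,d)[0][:,0]
def two(c1,p1,c2,p2):
    a,b=ray(c1,[p1])[0],ray(c2,[p2])[0]; s=np.linalg.lstsq(np.c_[a,-b],c2["xyz"]-c1["xyz"],rcond=None)[0]
    A,B=c1["xyz"]+a*s[0],c2["xyz"]+b*s[1]; return (A+B)/2,np.linalg.norm(A-B)
def blobs(m,mn=8):
    n,l,s,c=cv2.connectedComponentsWithStats(m.astype(np.uint8)); return [(s[i].tolist(),c[i].round(1).tolist()) for i in range(1,n) if s[i,4]>=mn]
E
python3 - <<'E'
from h import *; from rig import r, imaging, status
c=imaging.get_calibration("top"); s=imaging.get_calibration("scene")
t=cv2.imread("pics/top0.png"); sc=cv2.imread("pics/scene0.png")
def roi(im,x0,x1,y0,y1,lo,hi):
    h=cv2.cvtColor(im,cv2.COLOR_BGR2HSV); m=cv2.inRange(h,lo,hi); k=np.zeros_like(m); k[y0:y1,x0:x1]=1; return (m>0)&(k>0)
jb=roi(t,280,405,210,260,(100,120,60),(125,255,255))
pts=np.argwhere(jb)[:,::-1].astype(np.float32)
P=plane(c,pts,0.012)[:,:2].astype(np.float32); rc=cv2.minAreaRect(P); print("jig",rc, cv2.boxPoints(rc).round(4).tolist())
for nm,im,b in(("top",t,(375,400,222,245)),("scene",sc,(245,270,240,280))):
    print("peg",nm,blobs(roi(im,*b,(5,150,120),(20,255,255)),3))
hd=roi(t,410,450,235,300,(5,80,60),(20,255,255)); P=plane(c,np.argwhere(hd)[:,::-1],0.0495)[:,:2].astype(np.float32); rc=cv2.minAreaRect(P);print("handle",rc,cv2.boxPoints(rc).round(4).tolist())
bk=roi(t,410,445,235,265,(0,0,0),(180,255,60)); print("head",blobs(bk)); 
bb=blobs(bk); print(plane(c,[max(bb,key=lambda b:b[0][4])[1]],0.06))
ft=roi(t,330,360,185,210,(0,0,0),(180,255,50)); print("foot",blobs(ft,5))
print("sceneblack",blobs(roi(sc,205,232,270,310,(0,0,0),(180,255,55)),5))
v=cv2.hconcat([cv2.resize(t[180:305,280:450],None,fx=2.6,fy=2.6,interpolation=2),cv2.resize(sc[175:312,205:340],(346,325),interpolation=2)]);print(v.shape);cv2.imwrite("pics/crop1.png",v)
E
```

```text
jig ((0.5011642575263977, -0.02300851047039032), (0.3241922855377197, 0.08584682643413544), 88.36516571044922) [[0.4535999894142151, -0.18379999697208405], [0.5393999814987183, -0.18629999458789825], [0.5486999750137329, 0.13779999315738678], [0.4629000127315521, 0.14020000398159027]]
peg top [([385, 232, 3, 4, 11], [385.9, 233.6])]
peg scene [([256, 248, 4, 9, 30], [257.2, 252.3])]
handle ((0.37559789419174194, -0.3106997609138489), (0.1315038502216339, 0.02080688439309597), 17.5765438079834) [[0.30979999899864197, -0.3206000030040741], [0.31610000133514404, -0.34049999713897705], [0.4413999915122986, -0.30079999566078186], [0.4350999891757965, -0.2809000015258789]]
head [([419, 242, 16, 13, 161], [426.4, 248.1])]
[[ 0.45428312 -0.28196102  0.06      ]]
foot [([341, 193, 7, 9, 54], [344.3, 197.2])]
sceneblack [([209, 277, 15, 18, 207], [216.0, 286.0]), ([212, 294, 14, 11, 95], [218.9, 300.0])]
(325, 788, 3)
```

View pics/crop1.png

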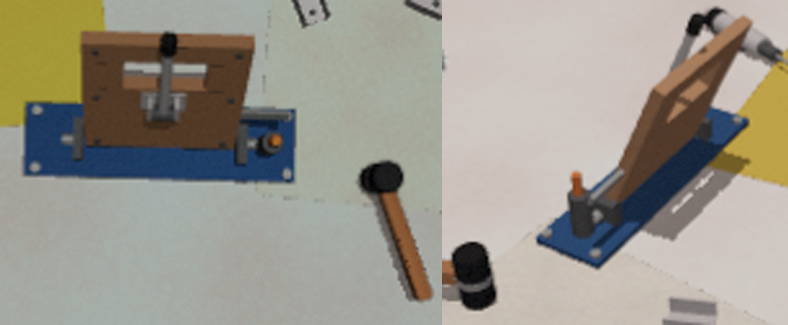

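The crop shows the peg in its sleeve at jig's −y end (top view 386,233), the lug behind it, the mallet head to the lower right and the stowed kickstand in the middle.

Run:
```python
from h import *; from rig import r, imaging, status
c=imaging.get_calibration("top"); s=imaging.get_calibration("scene")
print("peg two",two(c,(385.9,233.6),s,(257.2,252.3)))
J=np.array([0.5012,-0.0230,0]); a=-0.0287; x=np.array([np.cos(a),np.sin(a),0]); y=np.array([-np.sin(a),np.cos(a),0]);z=np.array([0,0,1])
P=J-.0015*x-.13*y+.105*z; print("peg pred",P,proj(c,P),proj(s,P), "top ray at .105",plane(c,[(385.9,233.6)],.102))
F=J+.081*x+.273*z; print("foot pred",F,proj(c,F),proj(s,F))
# corners of jig predicted
C=[J+i*.045*x+k*.165*y+.012*z for i in(-1,1) for k in(-1,1)]; print(proj(c,C).round(1).tolist(),proj(s,C).round(1).tolist())
t=cv2.imread("pics/top0.png"); 
m=cv2.inRange(cv2.cvtColor(t,cv2.COLOR_BGR2HSV),(100,120,40),(125,255,255)); m[:210]=0;m[260:]=0;m[:,:280]=0;m[:,405:]=0
b=cv2.boxPoints(cv2.minAreaRect(np.argwhere(m)[:,::-1].astype(np.float32)));print(b)
M=two(c,(426.4,247.5),s,(216,286)); print("head",M)
H=np.array([.454,-.282,0.075]);print(proj(c,[H,H-[0,0,.075]]),proj(s,[H,H-[0,0,.075]]))
```

```text
peg two (array([ 0.49670378, -0.15533739,  0.08968296]), np.float64(0.0007979717407767911))
peg pred [ 0.49597013 -0.15290342  0.105     ] [[385.86373086 233.57350965]] [[257.10033618 247.53405256]] top ray at .105 [[ 0.49611029 -0.15341447  0.102     ]]
foot pred [ 0.58216664 -0.02532438  0.273     ] [[344.46556636 195.66541546]] [[304.35523831 182.87813305]]
[[392.9, 249.8], [288.3, 247.1], [393.1, 221.4], [289.3, 218.8]] [[241.1, 274.1], [302.5, 216.3], [265.7, 285.3], [324.7, 224.0]]
[[289.4666  246.60411]
 [290.13623 219.48485]
 [392.6416  222.01585]
 [391.972   249.13512]]
head (array([ 0.45445628, -0.28535139,  0.05353177]), np.float64(0.005269612092099692))
[[427.54297386 247.99343281]
 [422.14978487 248.94780633]] [[216.49219072 279.2325904 ]
 [220.65508782 299.05457206]]
```

```bash
cat >> h.py <<'E'
def go(st,P,yaw):
    "turn and tool-axes shift (after the turn) to reach P with tool-x yaw"
    X=R.from_quat(st["ee_rot"]).as_matrix(); y0=np.arctan2(X[1,0],X[0,0]); e=np.array(P)-st["position"]
    t=(y0-yaw+np.pi)%(2*np.pi)-np.pi
    T=np.array([[np.cos(yaw),np.sin(yaw),0],[np.sin(yaw),-np.cos(yaw),0],[0,0,-1]]); return "turn",t.round(3),"shift",(T@e).round(4)
E
python3 jog.py '{"aperture":[1,1],"x":[0,0],"y":[0,0],"z":[0,0],"turn":[0.125,0.0214]}'
python3 - <<'E'
from h import *; from rig import r, imaging, status
print(go(status.get_state(),[.4226,-.295,.13],.307))
E
```

```text
t: 0.27
position: [0.2404, -0.4942, 0.2307]
ee_rot: [0.989, 0.151, -0.0, -0.001]
ft_force: [-0.7, 0.0, -0.6]
grip_width: 1.0
gripper_force: 0.0
('turn', np.float64(-0.004), 'shift', array([ 0.2339, -0.1348,  0.1007]))
```

```bash
python3 jog.py '{"aperture":[1,1,1,1,1],"x":[0.0334,0.0334,0.0334,0.0334,0.0334],"y":[-0.01926,-0.01926,-0.01926,-0.01926,-0.01926],"z":[0,0,0,0,0],"turn":[0,0,0,0,0]}' >/dev/null
python3 jog.py '{"aperture":[1,1,1,1,1],"x":[0.0334,0.0335,0,0,0],"y":[-0.01926,-0.01926,0,0,0],"z":[0,0,0.03,0.02,0],"turn":[0,0,0,0,0]}'
python3 - <<'E'
from h import *; from rig import r, imaging, status
st=status.get_state(); c=imaging.get_calibration("wrist"); im=imaging.capture("wrist"); cv2.imwrite("pics/w1.png",im[:,:,::-1]); print(st["position"],c)
print(proj(c,[[.456,-.2845,.075],[.3126,-.3299,.0495]]))
E
```

```text
t: 1.1
position: [0.4204, -0.2927, 0.1768]
ee_rot: [0.988, 0.155, -0.004, -0.003]
ft_force: [-1.2, -0.1, -0.7]
grip_width: 1.0
gripper_force: 0.0
[ 0.42043202 -0.29267019  0.17680541] {'fx': 333.73422944250575, 'fy': 333.73422944250575, 'cx': 317.17257183075174, 'cy': 197.87942377596906, 'k1': -0.051677727534546025, 'xyz': array([ 0.48944398, -0.27061652,  0.31981309]), 'orientation': array([ 0.79991209, -0.5823982 , -0.08860065,  0.1144679 ])}
[[324.0420377  149.53042836]
 [322.07359401 305.51770818]]
```

View pics/w1.png

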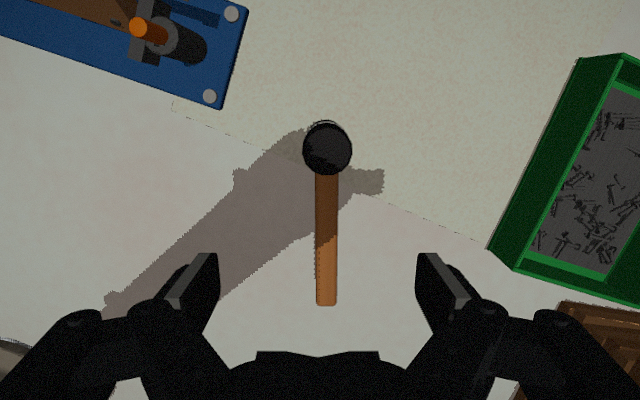

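Wrist view: mallet head top at (327,148), handle down to (326,305), straight between the fingers; peg top at (138,27).

Run:
```python
from h import *; from rig import r, imaging, status
st=status.get_state(); c=imaging.get_calibration("wrist")
H=plane(c,[(327,147.5)],.075)[0]; E=plane(c,[(326,304)],.0495)[0]; print(H,E,plane(c,[(138,27)],.105))
d=(H-E)[:2]; yaw=np.arctan2(d[1],d[0]); print(np.linalg.norm(d),yaw)
u=np.array([np.cos(yaw),np.sin(yaw)]); G=(H[:2]+E[:2]+.151*u)/2-.035*u; print(G,go(st,[*G,.0185],yaw))
```

```text
[ 0.45884617 -0.28810574  0.075     ] [ 0.31508475 -0.33494032  0.0495    ] [[ 0.49793441 -0.15405252  0.105     ]]
0.1511979604582361 0.31493707291537265
[ 0.4254735  -0.29897789] ('turn', np.float64(-0.006), 'shift', array([0.0026, 0.0058, 0.1605]))
```

```bash
python3 jog.py '{"aperture":[1,1,1,1,1],"x":[0.0026,0,0,0,0],"y":[0.0058,0,0,0,0],"z":[0.03,0.04,0.03,0.02,0],"turn":[0,0,0,0,0]}' >/dev/null
python3 jog.py '{"aperture":[1,1],"x":[0,0],"y":[0,0],"z":[0,0],"turn":[0,0]}'
python3 - <<'E'
from h import *; from rig import r, imaging, status
print(go(status.get_state(),[.4255,-.2990,.0185],.315))
E
```

```text
t: 1.73
position: [0.4288, -0.3018, 0.0636]
ee_rot: [0.988, 0.152, 0.002, 0.002]
ft_force: [1.1, -0.6, 0.5]
grip_width: 1.0
gripper_force: 0.0
('turn', np.float64(-0.009), 'shift', array([-0.0022, -0.0037,  0.0451]))
```

```bash
python3 jog.py '{"aperture":[1,1,1,1,1],"x":[-0.0022,0,0,0,0],"y":[-0.0037,0,0,0,0],"z":[0.02,0.02,0,0,0],"turn":[0,0,0,0,0]}'
python3 - <<'E'
from h import *; from rig import r, imaging, status
print(go(status.get_state(),[.4255,-.2990,.0185],.315))
E
```

```text
t: 2.15
position: [0.4257, -0.2986, 0.0235]
ee_rot: [0.988, 0.153, 0.002, 0.001]
ft_force: [0.4, 1.1, 0.3]
grip_width: 0.999
gripper_force: 0.0
('turn', np.float64(-0.009), 'shift', array([-0.0003,  0.0004,  0.005 ]))
```

```bash
python3 jog.py '{"aperture":[1,0,0,0,0],"x":[0,0,0,0,0],"y":[0,0,0,0,0],"z":[0.005,0,0,0,0],"turn":[0,0,0,0,0]}' | tail -2
python3 jog.py '{"aperture":[0,0,0,0,0],"x":[0,0,0,0,0],"y":[0,0,0,0,0],"z":[0,0,0,0,0],"turn":[0,0,0,0,0]}'
python3 jog.py '{"aperture":[0,0,0,0,0],"x":[0,0,0,0,0],"y":[0,0,0,0,0],"z":[-0.01,-0.04,-0.04,-0.03,-0.02],"turn":[0,0,0,0,0]}' >/dev/null
python3 jog.py '{"aperture":[0,0,0],"x":[0,0,0],"y":[0,0,0],"z":[0,0,0],"turn":[0,0,0]}'
python3 - <<'E'
from h import *; from rig import r, imaging, status
st=status.get_state();c=imaging.get_calibration("wrist"); im=imaging.capture("wrist"); cv2.imwrite("pics/w2.png",im[100:300,200:450,::-1])
s=imaging.get_calibration("scene"); i2=imaging.capture("scene"); cv2.imwrite("pics/v2.png",cv2.hconcat([cv2.resize(im[0:250,100:420,::-1],(400,312)),cv2.resize(i2[150:320,140:340,::-1],(367,312),interpolation=2)]))
G=st["position"]+[0,0,.019]; u=np.array([np.cos(.315),np.sin(.315),0]); print("head top px pred",proj(c,[G+.035*u+[0,0,.0375]]))
E
```

```text
grip_width: 0.451
gripper_force: 0.0
t: 2.98
position: [0.4242, -0.2976, 0.0165]
ee_rot: [0.988, 0.153, 0.0, 0.0]
ft_force: [0.1, -1.2, 2.5]
grip_width: 0.223
gripper_force: 59.4
t: 3.65
position: [0.4222, -0.2962, 0.1541]
ee_rot: [0.988, 0.153, -0.002, -0.002]
ft_force: [-0.9, -0.8, -4.5]
grip_width: 0.22
gripper_force: 59.9
head top px pred [[319.11996653 236.6985668 ]]
```

View pics/v2.png

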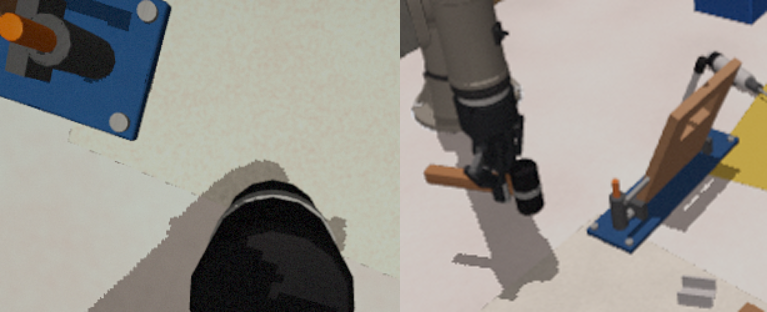

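Mallet is held level (scene crop: head at 527,188); jig and peg untouched. Moving over the peg.

Run:
```python
from h import *; from rig import r, imaging, status
print(go(status.get_state(),[.4627,-.1653,.154],.315))
```

```text
('turn', np.float64(-0.008), 'shift', array([ 0.0791, -0.1119, -0.0004]))
```

```bash
python3 jog.py '{"aperture":[0,0,0,0,0],"x":[0.0198,0.0198,0.0198,0.0197,0],"y":[-0.028,-0.028,-0.028,-0.0279,0],"z":[0,0,0,0,0],"turn":[0,0,0,0,0]}' >/dev/null
python3 jog.py '{"aperture":[0,0,0],"x":[0,0,0],"y":[0,0,0],"z":[0,0,0],"turn":[0,0,0]}'
python3 - <<'E'
from h import *; from rig import r, imaging, status
print(go(status.get_state(),[.4627,-.1653,.154],.315))
s=imaging.get_calibration("scene"); i2=imaging.capture("scene"); t=imaging.capture("top"); cv2.imwrite("pics/v3.png",cv2.hconcat([cv2.resize(t[180:280,320:440,::-1],(375,312),interpolation=2),cv2.resize(i2[180:290,200:320,::-1],(340,312),interpolation=2)]))
E
```

```text
t: 4.42
position: [0.4644, -0.1683, 0.1552]
ee_rot: [0.988, 0.151, -0.001, -0.0]
ft_force: [-0.1, -0.5, -3.8]
grip_width: 0.227
gripper_force: 59.9
('turn', np.float64(-0.011), 'shift', array([-0.0007, -0.0034,  0.0012]))
```

View pics/v3.png

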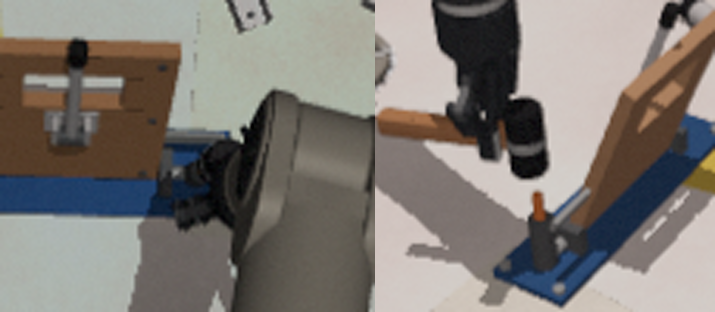

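Scene crop shows the head's lower face (532,172) right above the peg (538,193). Pressing.

```bash
python3 jog.py '{"aperture":[0,0,0,0],"x":[0,0,0,0],"y":[-0.0034,0,0,0],"z":[0.015,0.01,0,0],"turn":[0,0,0,0]}'
python3 jog.py '{"aperture":[0,0,0,0,0],"x":[0,0,0,0,0],"y":[0,0,0,0,0],"z":[0.006,0.006,0.006,0.006,0.006],"turn":[0,0,0,0,0]}'
python3 jog.py '{"aperture":[0,0,0,0],"x":[0,0,0,0],"y":[0,0,0,0],"z":[0.003,0.003,0,0],"turn":[0,0,0,0]}'
```

```text
t: 4.85
position: [0.4635, -0.164, 0.1304]
ee_rot: [0.988, 0.152, -0.001, -0.0]
ft_force: [0.0, -0.7, -2.7]
grip_width: 0.222
gripper_force: 59.8
t: 5.27
position: [0.4657, -0.1643, 0.1027]
ee_rot: [0.988, 0.152, 0.001, 0.001]
ft_force: [-3.8, -0.8, 7.6]
grip_width: 0.228
gripper_force: 61.4
t: 5.6
position: [0.4657, -0.1643, 0.0963]
ee_rot: [0.988, 0.153, 0.001, 0.001]
ft_force: [-0.5, -0.7, 4.7]
grip_width: 0.223
gripper_force: 61.0
```

```bash
python3 jog.py '{"aperture":[0,0,0,0],"x":[0,0,0,0],"y":[0,0,0,0],"z":[0.002,0.001,0,0],"turn":[0,0,0,0]}' | egrep 'pos|force'
python3 jog.py '{"aperture":[0,0,0,0],"x":[0,0,0,0],"y":[0,0,0,0],"z":[0.002,0.001,0,0],"turn":[0,0,0,0]}' | egrep 'pos|force'
python3 - <<'E'
from h import *; from rig import r, imaging, status
i2=imaging.capture("scene"); cv2.imwrite("pics/v4.png",cv2.resize(i2[180:290,200:320,::-1],(600,550),interpolation=2))
E
```

```text
position: [0.4656, -0.1644, 0.0951]
ft_force: [-5.9, 0.1, 15.5]
gripper_force: 62.7
position: [0.4655, -0.1645, 0.0947]
ft_force: [-12.8, 1.4, 31.5]
gripper_force: 65.1
```

View pics/v4.png

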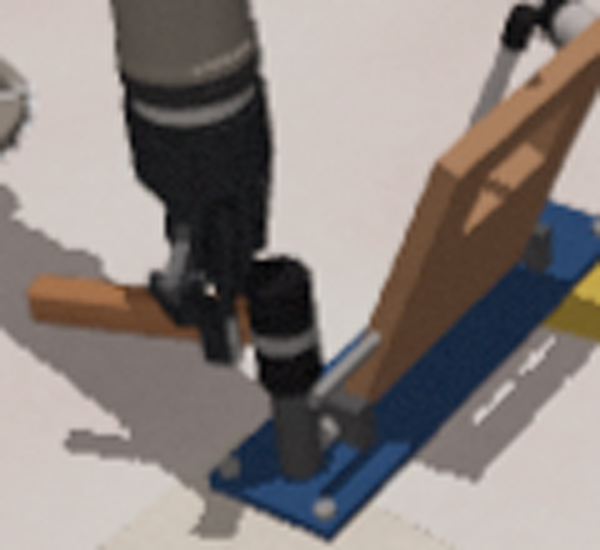

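The head sits right on the sleeve (295,400), no orange left, and the force climbed to 31 N: peg at its stop. Carrying the mallet back.

```bash
python3 jog.py '{"aperture":[0,0,0,0,0],"x":[0,0,0,0,0],"y":[0,0,0,0,0],"z":[-0.01,-0.025,-0.025,0,0],"turn":[0,0,0,0,0]}' >/dev/null
python3 - <<'E'
from h import *; from rig import r, imaging, status
print(go(status.get_state(),[.424,-.2976,.0185],.315))
E
```

```text
('turn', np.float64(-0.008), 'shift', array([-0.0809,  0.1145,  0.1312]))
```

```bash
python3 jog.py '{"aperture":[0,0,0,0,0],"x":[-0.0202,-0.0202,-0.0202,-0.0203,0],"y":[0.0286,0.0286,0.0286,0.0287,0],"z":[0,0,0,0,0.02],"turn":[0,0,0,0,0]}' >/dev/null
python3 jog.py '{"aperture":[0,0,0,0,0],"x":[0,0,0,0,0],"y":[0,0,0,0,0],"z":[0.03,0.035,0.02,0.01,0],"turn":[0,0,0,0,0]}'
python3 jog.py '{"aperture":[0,0,0,0,0],"x":[0,0,0,0,0],"y":[0,0,0,0,0],"z":[0,0.005,0.003,0,0],"turn":[0,0,0,0,0]}'
```

```text
t: 7.57
position: [0.4185, -0.2948, 0.0299]
ee_rot: [0.988, 0.153, -0.004, -0.003]
ft_force: [-1.0, 0.5, -2.8]
grip_width: 0.225
gripper_force: 59.7
t: 7.98
position: [0.4224, -0.2974, 0.027]
ee_rot: [0.988, 0.153, 0.0, 0.0]
ft_force: [-0.8, -0.1, -3.6]
grip_width: 0.219
gripper_force: 59.8
```

```bash
python3 jog.py '{"aperture":[0,0,0,0],"x":[0,0,0,0],"y":[0,0,0,0],"z":[0.005,0.002,0,0],"turn":[0,0,0,0]}' | egrep 'pos|ft'
python3 jog.py '{"aperture":[0,0,0,0],"x":[0,0,0,0],"y":[0,0,0,0],"z":[0.002,0.002,0,0],"turn":[0,0,0,0]}' | egrep 'pos|ft'
```

```text
position: [0.4218, -0.297, 0.0191]
ft_force: [0.0, 0.1, -3.5]
position: [0.4223, -0.2974, 0.0165]
ft_force: [-1.8, 1.0, 5.7]
```

```bash
python3 jog.py '{"aperture":[1,1,1,1,1],"x":[0,0,0,0,0],"y":[0,0,0,0,0],"z":[0,0,0,0,0],"turn":[0,0,0,0,0]}' | egrep 'pos|ft|grip'
python3 jog.py '{"aperture":[1,1,1,1,1],"x":[0,0,0,0,0],"y":[0,0,0,0,0],"z":[0,0,0,0,0],"turn":[0,0,0,0,0]}' | egrep 'pos|ft|grip'
python3 jog.py '{"aperture":[1,1,1,1,1],"x":[0,0,0,0,0],"y":[0,0,0,0,0],"z":[-0.01,-0.03,-0.04,-0.04,-0.04],"turn":[0,0,0,0,0]}' >/dev/null
python3 jog.py '{"aperture":[1,1,1,1,1],"x":[0,0,0,0,0],"y":[0,0,0,0,0],"z":[-0.04,-0.04,-0.04,0,0],"turn":[0,0,0,0,0]}'
python3 - <<'E'
from h import *; from rig import r, imaging, status
print(go(status.get_state(),[.622,-.025,.31],1.542))
i2=imaging.capture("scene"); t=imaging.capture("top"); cv2.imwrite("pics/v5.png",cv2.hconcat([cv2.resize(t[180:310,310:450,::-1],(400,371),interpolation=2),cv2.resize(i2[170:310,150:340,::-1],(400,371),interpolation=2)]))
E
```

```text
position: [0.4222, -0.2972, 0.0153]
ft_force: [-0.6, -0.2, 0.7]
grip_width: 0.916
gripper_force: 0.0
position: [0.422, -0.2971, 0.0152]
ft_force: [-0.5, 0.3, -0.5]
grip_width: 1.002
gripper_force: 0.0
t: 10.32
position: [0.4235, -0.2979, 0.2993]
ee_rot: [0.988, 0.153, 0.003, 0.003]
ft_force: [-0.6, -0.1, 0.2]
grip_width: 1.001
gripper_force: 0.0
('turn', np.float64(-1.235), 'shift', array([ 0.2785,  0.1906, -0.0107]))
```

View pics/v5.png

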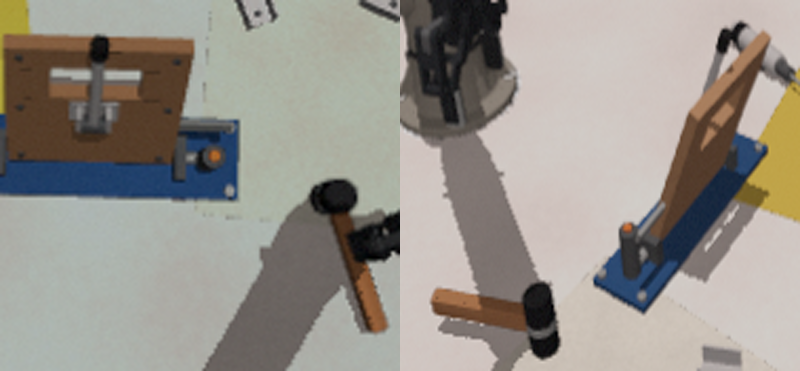

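Mallet stands free on the bench (crop 540,320), orange peg top is flush just above the sleeve (628,228), and the kickstand foot is still stowed at (726,38).

```bash
python3 jog.py '{"aperture":[0,0,0,0,0],"x":[0,0,0,0,0],"y":[0,0,0,0,0],"z":[-0.01,-0.01,0,0,0],"turn":[-0.1235,-0.1235,-0.1235,-0.1235,-0.1235]}' >/dev/null
python3 jog.py '{"aperture":[0,0,0,0,0],"x":[0,0,0,0,0],"y":[0,0,0,0,0],"z":[0,0,0,0,0],"turn":[-0.1235,-0.1235,-0.1235,-0.1235,-0.1235]}' >/dev/null
python3 jog.py '{"aperture":[0,0,0],"x":[0,0,0],"y":[0,0,0],"z":[0,0,0],"turn":[0,0,0]}'
python3 - <<'E'
from h import *; from rig import r, imaging, status
print(go(status.get_state(),[.625,-.025,.32],1.542))
E
```

```text
t: 11.5
position: [0.4215, -0.2969, 0.3142]
ee_rot: [0.718, 0.696, -0.0, -0.001]
ft_force: [-0.5, -0.1, -0.3]
grip_width: -0.002
gripper_force: 0.0
('turn', np.float64(-0.003), 'shift', array([ 0.2776,  0.1956, -0.0058]))
```

Move +x (tool y) first, then along tool x.

```bash
python3 jog.py '{"aperture":[0,0,0,0,0],"x":[0,0,0,0,0],"y":[0.039,0.039,0.039,0.039,0.0396],"z":[-0.002,-0.002,-0.002,0,0],"turn":[0,0,0,0,0]}' >/dev/null
python3 jog.py '{"aperture":[0,0,0,0,0],"x":[0.0397,0.0397,0.0397,0.0397,0.0397],"y":[0,0,0,0,0],"z":[0,0,0,0,0],"turn":[0,0,0,0,0]}' >/dev/null
python3 jog.py '{"aperture":[0,0,0,0,0],"x":[0.0397,0.0394,0,0,0],"y":[0,0,0,0,0],"z":[0,0,0,0,0],"turn":[0,0,0,0,0]}'
python3 - <<'E'
from h import *; from rig import r, imaging, status
st=status.get_state(); print(go(st,[.615,-.025,.258],1.542)); c=imaging.get_calibration("top");s=imaging.get_calibration("scene")
def roi(im,x0,x1,y0,y1):
    m=im.max(2)<50; k=np.zeros_like(m); k[y0:y1,x0:x1]=1; return m&k
i2=imaging.capture("scene"); cv2.imwrite("pics/v6.png",cv2.resize(i2[120:260,240:380,::-1],(560,560),interpolation=2))
E
```

```text
t: 12.75
position: [0.6256, -0.0258, 0.3209]
ee_rot: [0.718, 0.696, -0.001, 0.0]
ft_force: [-0.5, -0.6, 0.2]
grip_width: 0.002
gripper_force: 0.0
('turn', np.float64(-0.001), 'shift', array([ 0.0005, -0.0106,  0.0629]))
```

View pics/v6.png

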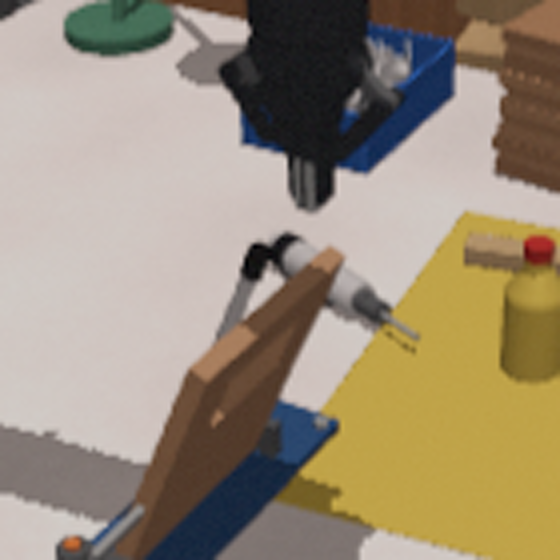

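Closed fingertips at crop (312,205), beyond and above the foot (258,262). Going down behind it and pushing towards −x.

```bash
python3 jog.py '{"aperture":[0,0,0,0,0],"x":[0,0,0,0,0],"y":[0,0,0,0,0],"z":[0.03,0.03,0.003,0,0],"turn":[0,0,0,0,0]}' | egrep 'pos|ft'
python3 jog.py '{"aperture":[0,0,0,0,0],"x":[0,0,0,0,0],"y":[-0.01,-0.01,-0.01,-0.01,-0.01],"z":[0,0,0,0,0],"turn":[0,0,0,0,0]}' | egrep 'pos|ft'
python3 jog.py '{"aperture":[0,0,0,0,0],"x":[0,0,0,0,0],"y":[-0.01,-0.01,-0.01,-0.01,-0.01],"z":[0,0,0,0,0],"turn":[0,0,0,0,0]}' | egrep 'pos|ft'
python3 jog.py '{"aperture":[0,0,0,0,0],"x":[0,0,0,0,0],"y":[0,0,0,0,0],"z":[0,0,0,0,0],"turn":[0,0,0,0,0]}' | egrep 'pos|ft'
python3 - <<'E'
from h import *; from rig import r, imaging, status
i2=imaging.capture("scene"); cv2.imwrite("pics/v7.png",cv2.resize(i2[120:260,200:340,::-1],(560,560),interpolation=2))
E
```

```text
position: [0.6263, -0.0269, 0.2594]
ft_force: [0.2, 0.2, 1.0]
position: [0.5772, -0.0242, 0.2615]
ft_force: [0.2, 0.6, 0.1]
position: [0.5271, -0.0227, 0.2614]
ft_force: [-0.2, -0.4, 0.4]
position: [0.5264, -0.0225, 0.2585]
ft_force: [0.8, 0.2, -0.1]
```

View pics/v7.png

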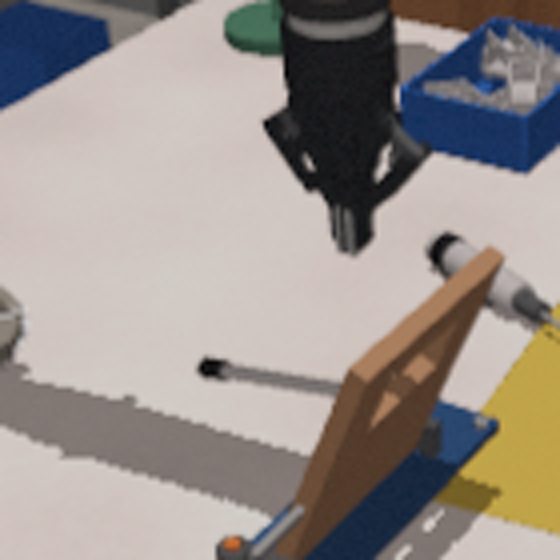

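Kickstand is down (foot at crop 213,368, rod out to −x) and the frame still leans back. Now straddle the frame top.

```bash
python3 jog.py '{"aperture":[0.6,0.6,0.6,0.6,0.6],"x":[0,0,0,0,0],"y":[0,0.01,0.03,0.025,0],"z":[-0.04,-0.015,0,0,0],"turn":[0,0,0,0,0]}' >/dev/null
python3 jog.py '{"aperture":[0.6,0.6,0.6,0.6],"x":[0,0,0,0],"y":[0,0,0,0],"z":[0,0,0,0],"turn":[0,0,0,0]}'
python3 - <<'E'
from h import *; from rig import r, imaging, status
print(go(status.get_state(),[.591,-.0255,.222],1.542))
s=imaging.get_calibration("scene"); print(proj(s,[[.5012-.111,-.020,.067]]))
E
```

```text
t: 15.27
position: [0.5901, -0.0243, 0.3137]
ee_rot: [0.717, 0.697, -0.0, 0.0]
ft_force: [0.1, 0.5, 0.5]
grip_width: 0.6
gripper_force: 0.0
('turn', np.float64(-0.0), 'shift', array([-0.0012,  0.001 ,  0.0917]))
[[256.50284477 222.79683064]]
```

Run:
```python
from h import *; from rig import r, imaging, status
s=imaging.get_calibration("scene");t=imaging.get_calibration("top"); i=imaging.capture("scene");ti=imaging.capture("top")
m=i.max(2)<50;k=np.zeros_like(m);k[200:240,240:275]=1;print(blobs(m&k,5))
m=ti.max(2)<50;k=np.zeros_like(m);k[230:300,325:365]=1;print(blobs(m&k,5))
for a in(2.0,2.2,2.3,2.4,2.44):
    b=a-.4; F=[.5012+.0227-.15*np.sin(b),-.022,.135+.15*np.cos(b)]; print(a,F,proj(s,F),proj(t,F))
```

```text
[([255, 221, 4, 4, 15], [256.6, 222.6])]
[([325, 236, 13, 12, 28], [334.0, 239.2]), ([339, 265, 2, 8, 11], [339.4, 268.9])]
2.0 [np.float64(0.37396395954377426), -0.022, np.float64(0.13062007165480669)] [[249.86431259 205.39690885]] [[342.03750757 275.80452101]]
2.2 [np.float64(0.37782285536827076), -0.022, np.float64(0.10091968579603691)] [[251.8799798  213.45007709]] [[341.70264792 274.22398249]]
2.3 [np.float64(0.3819549868468879), -0.022, np.float64(0.08650656497047451)] [[253.41127099 217.48884791]] [[341.54061694 272.71332359]]
2.4 [np.float64(0.3875053859761478), -0.022, np.float64(0.07257797451792865)] [[255.26942099 221.49230554]] [[341.383987   270.76160856]]
2.44 [np.float64(0.3901107023569931), -0.022, np.float64(0.06717357567886321)] [[256.10009899 223.07677291]] [[341.32311298 269.86453722]]
```

Foot now at (256.6,222.6), matching 2.44 rad. Descend over the frame top and swing it up.

```bash
python3 jog.py '{"aperture":[0.6,0.6,0.6,0.6,0.6],"x":[0,0,0,0,0],"y":[0,0,0,0,0],"z":[0.03,0.03,0.02,0.01,0],"turn":[0,0,0,0,0]}' |egrep 'pos|ft'
python3 jog.py '{"aperture":[0.6,0.6,0.6,0.6,0.6],"x":[0,0,0,0,0],"y":[0,-0.01,-0.01,-0.01,-0.01],"z":[0,0,0,0,0],"turn":[0,0,0,0,0]}' |egrep 'pos|ft'
python3 jog.py '{"aperture":[0.6,0.6,0.6,0.6],"x":[0,0,0,0],"y":[-0.01,-0.01,0,0],"z":[0,0,0,0],"turn":[0,0,0,0]}'
python3 - <<'E'
from h import *; from rig import r, imaging, status
print(go(status.get_state(),[.503,-.0255,.222],1.542))
i2=imaging.capture("scene"); cv2.imwrite("pics/v8.png",cv2.resize(i2[120:260,200:340,::-1],(560,560),interpolation=2))
E
```

```text
position: [0.5888, -0.0246, 0.2208]
ft_force: [-0.3, 0.3, 0.6]
position: [0.5588, -0.0231, 0.2305]
ft_force: [8.9, -1.1, 13.1]
t: 16.53
position: [0.543, -0.0226, 0.2355]
ee_rot: [0.717, 0.696, 0.012, 0.013]
ft_force: [9.3, -0.7, 17.8]
grip_width: 0.598
gripper_force: 9.8
('turn', np.float64(-0.001), 'shift', array([-0.004 , -0.0399,  0.0135]))
```

The tip probably rode on top of the panel edge (upward force 18 N). Back off, go deeper behind it, and retry.

```bash
python3 jog.py '{"aperture":[0.6,0.6,0.6,0.6,0.6],"x":[0,0,0,0,0],"y":[0,0.02,0.02,0.022,0],"z":[-0.03,-0.01,0,0,0],"turn":[0,0,0,0,0]}' >/dev/null
python3 jog.py '{"aperture":[0.6,0.6,0.6],"x":[0,0,0],"y":[0,0,0],"z":[0,0,0],"turn":[0,0,0]}'
python3 - <<'E'
from h import *; from rig import r, imaging, status
print(go(status.get_state(),[.592,-.0255,.206],1.542))
t=imaging.get_calibration("top"); ti=imaging.capture("top"); s=imaging.get_calibration("scene"); i=imaging.capture("scene")
a=.4;J=np.array([.5012,-.023,.02]);x=np.array([.9996,-.0287,0]);y=np.array([.0287,.9996,0])
for a in(.4,.2):
  C=[J+.23*(np.sin(a)*x+np.array([0,0,np.cos(a)]))+k*.09*y+j*.008*(np.cos(a)*x-np.array([0,0,np.sin(a)])) for k in(-1,1) for j in(-1,1)]
  print(a,np.round(C,3).tolist(),proj(t,C).round(1).tolist(),proj(s,C).round(1).tolist())
h=cv2.cvtColor(i,cv2.COLOR_RGB2HSV);m=cv2.inRange(h,(5,80,60),(20,255,255));m[:150]=0;m[250:]=0;m[:,:245]=0;m[:,335:]=0
q=np.argwhere(m)[:,::-1]; print("scene brown right/top/left-most",q[q[:,0].argmax()],q[q[:,1].argmin()],q[q[:,0].argmin()])
h=cv2.cvtColor(ti,cv2.COLOR_RGB2HSV);m=cv2.inRange(h,(5,80,60),(20,255,255));m[:180]=0;m[245:]=0;m[:,:300]=0;m[:,390:]=0
q=np.argwhere(m)[:,::-1]; print("top bbox",q.min(0),q.max(0))
E
```

```text
t: 17.25
position: [0.5924, -0.0242, 0.2644]
ee_rot: [0.717, 0.697, 0.0, 0.0]
ft_force: [-0.4, -0.7, 0.2]
grip_width: 0.599
gripper_force: 0.0
('turn', np.float64(-0.0), 'shift', array([-0.0013, -0.0004,  0.0584]))
0.4 [[0.581, -0.115, 0.235], [0.596, -0.116, 0.229], [0.586, 0.065, 0.235], [0.601, 0.064, 0.229]] [[377.6, 198.3], [377.4, 193.3], [310.3, 196.7], [310.6, 191.7]] [[286.8, 211.0], [291.6, 214.5], [321.8, 180.2], [326.2, 183.3]]
0.2 [[0.536, -0.114, 0.247], [0.552, -0.115, 0.244], [0.542, 0.066, 0.247], [0.557, 0.065, 0.244]] [[378.0, 214.3], [377.9, 208.5], [309.6, 212.6], [309.8, 206.9]] [[272.8, 202.5], [277.6, 205.2], [308.9, 173.0], [313.4, 175.2]]
scene brown right/top/left-most [334 202] [321 182] [274 243]
top bbox [311 192] [386 236]
```

```bash
python3 jog.py '{"aperture":[0.6,0.6,0.6,0.6,0.6],"x":[0,0,0,0,0],"y":[0.005,0,0,0,0],"z":[0.02,0.02,0.01,0.008,0],"turn":[0,0,0,0,0]}' |egrep 'pos|ft'
python3 jog.py '{"aperture":[0.6,0.6,0.6,0.6],"x":[0,0,0,0],"y":[0,-0.01,-0.01,-0.01],"z":[0,0,0,0],"turn":[0,0,0,0]}' |egrep 'pos|ft'
python3 jog.py '{"aperture":[0.6,0.6,0.6],"x":[0,0,0],"y":[-0.01,0,0],"z":[-0.003,0,0],"turn":[0,0,0]}'
```

```text
position: [0.5963, -0.0247, 0.2036]
ft_force: [-0.5, -0.0, -1.1]
position: [0.5699, -0.0235, 0.2074]
ft_force: [6.0, 1.3, 3.0]
t: 18.35
position: [0.5601, -0.0233, 0.2109]
ee_rot: [0.717, 0.697, 0.003, 0.003]
ft_force: [6.4, 0.2, 3.1]
grip_width: 0.597
gripper_force: 2.3
```

```bash
python3 jog.py '{"aperture":[0.6,0.6,0.6],"x":[0,0,0],"y":[-0.01,-0.01,0],"z":[-0.004,-0.003,0],"turn":[0,0,0]}' |egrep 'pos|ft|force'
python3 jog.py '{"aperture":[0.6,0.6,0.6],"x":[0,0,0],"y":[-0.01,-0.01,0],"z":[-0.003,-0.002,0],"turn":[0,0,0]}' |egrep 'pos|ft|force'
python3 jog.py '{"aperture":[0.6,0.6,0.6],"x":[0,0,0],"y":[-0.01,0,0],"z":[-0.002,0,0],"turn":[0,0,0]}'
python3 - <<'E'
from h import *; from rig import r, imaging, status
print(go(status.get_state(),[.503,-.0255,.222],1.542))
E
```

```text
position: [0.5374, -0.0227, 0.2166]
ft_force: [3.7, 1.5, 1.7]
gripper_force: 1.7
position: [0.5162, -0.0221, 0.2205]
ft_force: [2.2, 0.5, 1.8]
gripper_force: 1.5
t: 19.1
position: [0.5073, -0.0218, 0.2218]
ee_rot: [0.717, 0.697, -0.0, -0.0]
ft_force: [2.5, 0.2, -0.2]
grip_width: 0.603
gripper_force: 1.4
('turn', np.float64(-0.0), 'shift', array([-0.0038, -0.0042, -0.0002]))
```

Frame follows (about 2.5 N). Move the last 4 mm, close on the panel, and measure the lean.

```bash
python3 jog.py '{"aperture":[0.6,0.5,0.4,0.3,0.3],"x":[0,0,0,0,0],"y":[-0.004,0,0,0,0],"z":[0,0,0,0,0],"turn":[0,0,0,0,0]}' |egrep 'pos|ft|force|wid'
python3 jog.py '{"aperture":[0,0,0,0,0],"x":[0,0,0,0,0],"y":[0,0,0,0,0],"z":[0,0,0,0,0],"turn":[0,0,0,0,0]}' |egrep 'pos|ft|force|wid'
python3 jog.py '{"aperture":[0,0,0,0,0],"x":[0,0,0,0,0],"y":[0,0,0,0,0],"z":[0,0,0,0,0],"turn":[0,0,0,0,0]}'
python3 - <<'E'
from h import *; from rig import r, imaging, status
t=imaging.get_calibration("top"); ti=imaging.capture("top"); s=imaging.get_calibration("scene"); i=imaging.capture("scene")
J=np.array([.5012,-.023,.02]);x=np.array([.9996,-.0287,0]);y=np.array([.0287,.9996,0])
for a in(.1,.05,0.,-.02):
  C=[J+.23*(np.sin(a)*x+np.array([0,0,np.cos(a)]))+k*.09*y+j*.008*(np.cos(a)*x-np.array([0,0,np.sin(a)])) for k in(-1,1) for j in(-1,1)]
  print(a,proj(t,C).round(1).tolist(),proj(s,C).round(1).tolist())
h=cv2.cvtColor(i,cv2.COLOR_RGB2HSV);m=cv2.inRange(h,(5,80,60),(20,255,255));m[:150]=0;m[250:]=0;m[:,:235]=0;m[:,335:]=0
q=np.argwhere(m)[:,::-1]; print("scene brown cols",[(c,q[q[:,0]==c][:,1].min()) for c in range(q[:,0].min(),q[:,0].max()+1,4) if (q[:,0]==c).any()])
h=cv2.cvtColor(ti,cv2.COLOR_RGB2HSV);m=cv2.inRange(h,(5,80,60),(20,255,255));m[:190]=0;m[260:]=0;m[:,:300]=0;m[:,395:]=0
q=np.argwhere(m)[:,::-1]; print("top",[(c,q[q[:,0]==c][:,1].min(),q[q[:,0]==c][:,1].max()) for c in range(q[:,0].min(),q[:,0].max()+1,6) if (q[:,0]==c).any()])
d=i.max(2)<50;k=np.zeros_like(d);k[200:260,235:290]=1;print("dark scene",blobs(d&k,8))
for aa in (2.44,2.3): 
  print("foot pred",proj(s,[.5012-.024-.15*np.sin(aa),-.02,.135+.15*np.cos(aa)]))
hm=imaging.get_calibration("top"); print(proj(s,[[.4555,-.287,.075]]))
E
```

```text
position: [0.5038, -0.0219, 0.2222]
ft_force: [3.0, 1.0, 1.3]
grip_width: 0.301
gripper_force: 1.3
position: [0.5036, -0.0219, 0.2224]
ft_force: [1.6, -0.6, 4.3]
grip_width: 0.172
gripper_force: 60.0
t: 20.35
position: [0.5037, -0.0219, 0.2224]
ee_rot: [0.717, 0.697, -0.0, 0.0]
ft_force: [1.5, -0.1, 5.3]
grip_width: 0.175
gripper_force: 60.1
0.1 [[378.0, 222.8], [378.0, 216.9], [309.3, 221.1], [309.5, 215.2]] [[265.8, 199.4], [270.6, 201.5], [302.3, 170.3], [306.9, 172.1]]
0.05 [[378.0, 227.2], [378.0, 221.1], [309.1, 225.5], [309.3, 219.4]] [[262.3, 198.1], [267.1, 199.9], [299.1, 169.3], [303.6, 170.8]]
0.0 [[377.9, 231.6], [378.0, 225.5], [309.0, 229.9], [309.2, 223.8]] [[259.0, 197.0], [263.7, 198.6], [295.9, 168.4], [300.4, 169.7]]
-0.02 [[377.9, 233.4], [378.0, 227.2], [308.9, 231.6], [309.1, 225.5]] [[257.6, 196.6], [262.3, 198.1], [294.7, 168.1], [299.1, 169.3]]
scene brown cols [(260, np.int64(198)), (264, np.int64(195)), (268, np.int64(192)), (272, np.int64(189)), (276, np.int64(185)), (280, np.int64(182)), (284, np.int64(207)), (288, np.int64(203)), (292, np.int64(181)), (296, np.int64(176)), (300, np.int64(171)), (320, np.int64(223)), (324, np.int64(226))]
top [(309, np.int64(228), np.int64(228)), (315, np.int64(224), np.int64(229)), (321, np.int64(224), np.int64(229))]
dark scene [([253, 231, 5, 5, 15], [255.1, 233.4])]
foot pred [[255.53989953 233.37108028]]
foot pred [[251.37564384 228.50848402]]
[[215.65885003 280.61233232]]
```

Panel edges put the lean at about 0.01 rad. The foot at (255,233) matches 2.44 rad, and the gripper holds the frame with 60 N. Handing in.

```bash
python3 -c "
from rig import r, imaging, status
print(r.sign_off())"
```

```text
the job is handed in; nothing more can be done
None
```

I handed the job in with the peg knocked down by the mallet, the mallet back on the bench clear of the jig, the kickstand fully down, and the frame gripped upright at a lean of about 0.01 rad; `sign_off()` returned no verdict. My first try at raising the frame slipped onto its top edge (about 18 N), so I backed off and redid it.

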